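Lay out the stripped hub parts

TASK

The five metal parts from the hub strip-down have been left in two stacks on the bench. Take the stacks apart from the top and set each part flat, centred on the plywood pad that has its black outline, with the oblong block lying lengthwise along its outline. Lower the parts onto the pads, do not drop them.

Things in the scene. Friction and masses are not known exactly. Their poses are not given: they have to be found in the camera images.
- block_c (a point): oblong aluminium mounting block, 110 x 56 x 30 mm high, with a small dark bolt hole near each end; 0.3 to 0.65 kg. It is always at the bottom of one of the two stacks, flat on the bench, with the nut or the bearing on it. The point is its centre, 15 mm above its underside; x along the 110 mm length, y along the 56 mm width, z up
- spacer_c (a point): large round aluminium wheel spacer, solid disc 66 mm in diameter, 30 mm high, five tiny dark holes round its rim; 0.2 to 0.4 kg. Always at the bottom of the other stack, flat on the bench, with the nut or the bearing on it. The point is its centre, 15 mm above its underside; z up
- nut_c (a point): large steel hexagon axle nut, 41 mm across flats (47 mm across corners), 30 mm high; 0.15 to 0.31 kg. It lies flat as the second layer of one stack, on the block or on the spacer, and carries the key block. The point is its centre, 15 mm above its underside; y is square to one pair of flats, z up
- bearing_c (a point): round steel wheel bearing, 46 mm in diameter, 30 mm high, with a dark seal ring and a dark 24 mm bore seen from above (the bore is not needed for gripping); 0.17 to 0.35 kg. It lies flat as the second and top layer of the other stack, on the block or on the spacer. The point is its centre, 15 mm above its underside; z up
- key_c (a point): small square dark-steel key block, 24 x 24 x 30 mm high; 0.08 to 0.17 kg. It stands on the middle of the nut, as the third and top layer, underside 60 mm above the bench. The point is its centre, 15 mm above its underside; x and y square to its sides, z up
- pad_block_top (a point): black oblong outline, 110 x 56 mm, of a fixed plywood layout pad, 140 x 86 mm, 6 mm thick, lying on the bench. This point is the centre of the outline, on the pad's upper face (6 mm above the bench), z up; x along the outline's length
- pad_spacer_top (a point): black solid round outline, 66 mm across (the larger solid disc), of a fixed plywood layout pad, 96 x 96 mm, 6 mm thick, lying on the bench. This point is the centre of the outline, on the pad's upper face (6 mm above the bench), z up
- pad_nut_top (a point): black hexagon outline, 41 mm across flats, of a fixed plywood layout pad, 96 x 96 mm, 6 mm thick, lying on the bench. This point is the centre of the outline, on the pad's upper face (6 mm above the bench), z up; y square to one pair of its flats (the nut may be turned any way on it)
- pad_bearing_top (a point): black ring-shaped outline, 46 mm outside with a 24 mm light plywood centre, of a fixed plywood layout pad, 96 x 96 mm, 6 mm thick, lying on the bench. This point is the centre of the outline, on the pad's upper face (6 mm above the bench), z up
- pad_key_top (a point): small black square outline, 24 x 24 mm, of a fixed plywood layout pad, 96 x 96 mm, 6 mm thick, lying on the bench. This point is the centre of the outline, on the pad's upper face (6 mm above the bench), z up; x and y square to its sides (the key block may be turned any way on it)
Things that resemble listed ones, but are neither listed nor needed, are in the scene too. Leave any blue look-alike of the part that bears bearing_c alone.

How it is judged (in metres and radians):
At the end, for the whole second after the job is handed in: Each of the five parts stands flat (tilted less than 0.1 rad) on the pad with its own outline, its centre within 12 mm of the outline's centre seen from above and 11 to 19 mm above the pad's face, at rest; the block's length is within 0.3 rad of its outline's length, either way round (horizontal distance between block_c and pad_block_top below 0.012 m and z of block_c in the frame of pad_block_top between 0.011 and 0.019 m and angle between each of block_c, spacer_c, nut_c, bearing_c, key_c's own z axis and vertical below 0.1 rad and linear speed of each of block, spacer, nut, bearing, key below 0.02 m/s and horizontal distance between spacer_c and pad_spacer_top below 0.012 m and z of spacer_c in the frame of pad_spacer_top between 0.011 and 0.019 m and horizontal distance between nut_c and pad_nut_top below 0.012 m and z of nut_c in the frame of pad_nut_top between 0.011 and 0.019 m and horizontal distance between bearing_c and pad_bearing_top below 0.012 m and z of bearing_c in the frame of pad_bearing_top between 0.011 and 0.019 m and horizontal distance between key_c and pad_key_top below 0.012 m and z of key_c in the frame of pad_key_top between 0.011 and 0.019 m and angle between the x axis of block_c and the x axis of pad_block_top, either way round below 0.3 rad); the robot touches nothing.
It fails at once if the block is dropped: it moves faster than 0.8 m/s while the fingers do not hold it (a fall of more than about 3 cm) (linear speed of block above 0.8 m/s and contact force between the fingers and block below 0.05 N).
It fails at once if the spacer is dropped: it moves faster than 0.8 m/s while the fingers do not hold it (a fall of more than about 3 cm) (linear speed of spacer above 0.8 m/s and contact force between the fingers and spacer below 0.05 N).
It fails at once if the nut is dropped: it moves faster than 0.8 m/s while the fingers do not hold it (a fall of more than about 3 cm) (linear speed of nut above 0.8 m/s and contact force between the fingers and nut below 0.05 N).
It fails at once if the bearing is dropped: it moves faster than 0.8 m/s while the fingers do not hold it (a fall of more than about 3 cm) (linear speed of bearing above 0.8 m/s and contact force between the fingers and bearing below 0.05 N).
It fails at once if the key block is dropped: it moves faster than 0.8 m/s while the fingers do not hold it (a fall of more than about 3 cm) (linear speed of key above 0.8 m/s and contact force between the fingers and key below 0.05 N).
It also fails if it takes over 128 s, if anything falls off the work surface, if the arm or the gripper's body presses on something with over 40 N, if the wrist force passes 120 N, or if a joint passes its speed limit or range.

ROBOT

A 7-joint arm with a two-finger parallel gripper is mounted at the origin on the work surface. World frame = base frame: x ahead of the robot, y to its left, z up, the work surface at z = 0. Lengths are in mm, angles in rad, forces in N, time in s.
With the tool pointing down it reaches from about 425 to 950 mm from the base axis. Payload 16.7 kg.
Tool frame: the origin (TCP) lies midway between the tips of the shut fingers; the grasp point (between the pads) lies 19 mm behind it; z points along the fingers, y is the line along which they close (so a half turn about z gives the same grasp; the last joint's range is limited). The gripper opens to 94 mm and grips with 3 to 60 N. Pads are 16 mm wide; open, the fingers measure 119 mm over their backs; the gripper's body (75 mm by 177 mm) begins 78 mm behind the grasp point.
Start: joints at [1.123, 0.426, 0.074, 1.606, -0.034, 1.111, -0.067], TCP at [198.026, -645.258, 177.367] pointing down, gripper open.
Joint ranges: [-2.85, 2.85], [-0.5, 2.14], [-1.23, 1.37], [0.21, 2.46], [-1.02, 4.16], [0.16, 2.05], [-2.73, 2.73]. Speed limits (rad/s): [1.89, 1.89, 2.39, 2.39, 3.01, 3.01, 3.01].

INTERFACE

Orientations are given as a unit quaternion [w, x, y, z].
In Python, from plant import status, vision, order, spotter gives the robot as it stands.
- The arm moves only by the shell command python3 -m pendant 'ROWS' [OPENING] [FORCE]. ROWS is JSON, a list of rows, each a list of 4 numbers: the shift along the world's x, y, z as a fraction of full scale, then the turn about the world's z as a fraction of full scale. In form: [[dx, dy, dz, yaw], ...]. A call has 1 to 20 rows; each row is the pose to reach, as a shift and turn from the pose commanded when the call began; what a row does not reach only later rows make up. Full scale, the value 1, is 75 cm for a shift and 90 degrees for a turn. A row lasts 1/8 s, in which the tool goes at most 62.5 mm and 10.7 degrees, less where a joint would pass 70% of its speed; a pose out of reach is approached as far as the arm can. A call with a number of a shift or a turn outside -1 to 1 is refused whole. A call with a gripper value outside its range is refused whole. OPENING is the closure, from -1 (fully open) to 1 (shut), set as the call begins (- or left out, the last holds). The fingers move at their own pace and stop on an object; FORCE is the grip in N (left out, the last holds). Time passes only in rows, so rows that repeat a pose let the fingers close. It gives the time, the measured TCP pose, the force, the opening and the grip force at its end, in the units of the state.
- status.get_obs(): the state, without advancing time (a new reading comes with each control period).
- vision.camera(name): name is "scene" or "top"; returns a dict with "frame" (480x640x3 uint8, blue, green, red), "z_map" (480x640 float32, mm along the optical axis (not along the pixel's ray), 0 where there is no reading), "fx", "fy", "cx", "cy" (pixels), "extrinsics" (4x4, takes a point from world to camera coordinates). Camera axes: x right, y down, z forward; pixel columns grow to the right and rows downward; lengths in mm; the calibration is good to about 2 mm. A picture is of the moment at which its call begins.
- order.job_done(): hands the job in; it is judged then, once.
Trained networks look in a picture, given as the dict that the camera call returned (one of the last four; its "shot" number tells which), for a name from the list of things; names that differ only in an ending like _2 or _b are one class to them, and where a whole thing is asked for, a point or a joint stands for the part that bears it (a point fixed in the world has none). Each returns a list of dicts, best first, with "score" (0 to 1); they miss things now and then, are a little off and sometimes report something else, mostly with a low value. They report only what shows in the picture. A call takes as long as a camera call. They do not tell look-alikes from the thing itself.
- spotter.cut_out(name, picture): "region" (480x640 bool, what is visible of it) and "pixel" ([column, row] in pixels, amid what is visible of it).
The state is a dict: "time": time; "q": joint angles; "joint_velocities": joint speeds; "effort": joint torques, N m; "eef_pos": TCP position; "eef_rot": TCP orientation; "wrist_force": force on the tool from outside, world axes, zero at the start; "ft_torque": the same for the moment, N m; "width": opening from 0.0 (shut) to 1.0 (fully open); "grip_force": force on a finger pad.
Only numpy, scipy, OpenCV 4.12 (cv2) and the standard library are available. Lean on these libraries where they do the work, as an engineer would, in place of code of your own. Each camera call takes 0.05 s, during which the arm holds its last target. There are 200 camera calls.

## Working session

There is one attempt and no reset: what is moved stays moved. The work goes in short steps, Python scripts to look and compute and a shell command to move; the robot and the scene stay as the last step left them, time stands still between calls to the robot, and variables do not carry over. Pictures are saved under pics/ and viewed, at most 14 in all, crops included, and the job is handed in when it is done.

```bash
ls; mkdir -p pics; cat > h.py <<'E'
import numpy as np, cv2
from plant import status, vision, order, spotter
def world(p):
    z=p["z_map"]; v,u=np.mgrid[0:480,0:640]
    c=np.stack([(u-p["cx"])/p["fx"]*z,(v-p["cy"])/p["fy"]*z,z,np.ones_like(z)],-1)
    w=c@np.linalg.inv(np.array(p["extrinsics"])).T
    w=w[...,:3]; w[z==0]=np.nan
    return w
E
python3 - <<'E'
from h import *
for n in ("top","scene"):
    p=vision.camera(n); cv2.imwrite(f"pics/{n}0.png",p["frame"])
    np.savez(f"{n}0.npz",w=world(p),f=p["frame"])
    if n=="top":
        print(p["fx"],p["cx"],p["cy"],np.round(p["extrinsics"],3))
        w=world(p)
        for k in "block_c spacer_c nut_c bearing_c key_c pad_block_top pad_spacer_top pad_nut_top pad_bearing_top pad_key_top".split():
            for d in spotter.cut_out(k,p)[:3]:
                m=d["region"]; q=w[m]; print(k,round(d["score"],2),np.round(d["pixel"]),m.sum(),np.round(np.nanmedian(q,0)), np.round(np.nanmax(q[:,2])))
print(status.get_obs())
E
```

```text
pics
467.2546332947729 324.6760579274863 240.06055667121512 [[-3.000000e-03 -1.000000e+00 -2.600000e-02  2.550700e+01]
 [-1.000000e+00  4.000000e-03 -2.700000e-02  5.176320e+02]
 [ 2.700000e-02  2.600000e-02 -9.990000e-01  1.192378e+03]
 [ 0.000000e+00  0.000000e+00  0.000000e+00  1.000000e+00]]
block_c 0.63 [407. 272.] 786 [ 420. -185.   30.] 92.0
spacer_c 0.7 [200. 238.] 223 [523. 349.  29.] 37.0
nut_c 0.64 [407. 282.] 168 [ 414. -181.   60.] 93.0
bearing_c 0.81 [186. 238.] 287 [523. 360.  61.] 68.0
bearing_c 0.72 [173. 282.] 323 [410. 400.  30.] 36.0
pad_block_top 0.61 [331. 261.] 1741 [466.   8.   7.] 15.0
pad_spacer_top 0.57 [383. 203.] 1360 [ 610. -126.    7.] 15.0
pad_nut_top 0.67 [483. 241.] 1426 [ 514. -380.    7.] 14.0
pad_bearing_top 0.81 [278. 194.] 1382 [634. 139.   7.] 15.0
pad_bearing_top 0.6 [483. 242.] 1424 [ 514. -379.    7.] 14.0
pad_key_top 0.64 [248. 268.] 1371 [446. 216.   7.] 16.0
{'time': 0.6, 'q': array([ 1.12349394,  0.42609425,  0.07389388,  1.60597735, -0.03411175,
        1.11081706, -0.06712965]), 'joint_velocities': array([ 0.00144795, -0.00166667,  0.00040301,  0.00071307, -0.00101266,
        0.00048036,  0.00034859]), 'effort': array([-1.49729276e-04, -9.35102177e+01,  3.66165027e+00, -4.54395461e+01,
       -4.90772165e-02,  1.32567587e-02,  1.25627703e-04]), 'eef_pos': array([ 198.04120505, -645.26108694,  177.38044758]), 'eef_rot': array([-2.32983222e-05,  9.88941094e-01,  1.48308839e-01,  1.83927448e-05]), 'wrist_force': array([ 0.42152186,  0.36479643, -0.48752214]), 'ft_torque': array([ 0.04036329, -0.00525436,  0.00880428]), 'grip_force': 0.0, 'width': 1.0015785590801622}
```

View pics/top0.png

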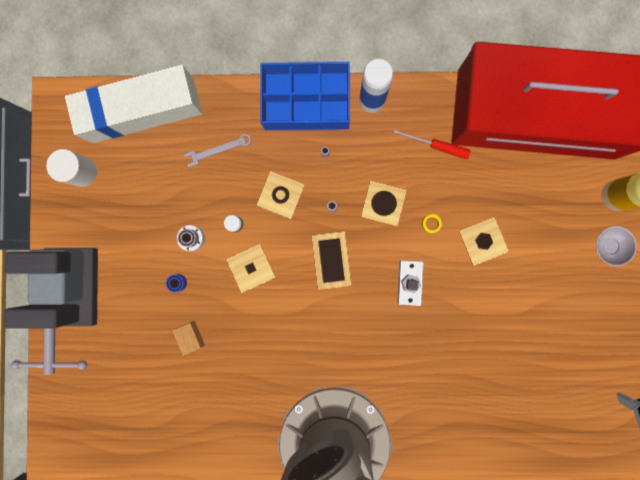

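View pics/scene0.png

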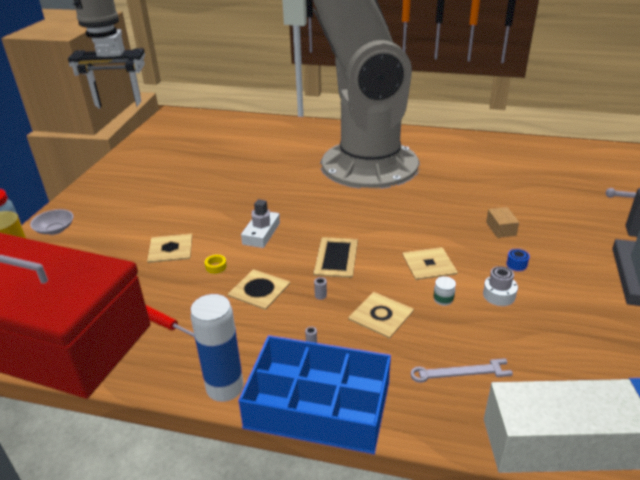

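The top view shows these candidates:
- **Key on nut on white block:** (411,283).
- **Bearing on spacer:** (189,238). The look-alikes are the blue ring (176,283), the yellow ring (432,223) and the small dark bushings (325,151) and (332,205). The white cap (233,223) and the wood cube (188,338) are distractors.
- **Pads:** block (331,261), spacer (384,203), nut (484,241), bearing (280,194) and key (250,268).

I choose the two stacks. Next is a close crop and precise measuring.

```bash
cat >> h.py <<'E'
def band(w,c,r,lo,hi):
    m=(np.hypot(w[...,0]-c[0],w[...,1]-c[1])<r)&(w[...,2]>lo)&(w[...,2]<hi)
    return m
def rect(q):
    (c,s,a)=cv2.minAreaRect(q[:,:2].astype(np.float32))
    b=cv2.boxPoints((c,s,a)); e=[b[1]-b[0],b[2]-b[1]]; e=max(e,key=np.linalg.norm)
    return np.round(c,1),np.round(sorted(s),1),round(np.degrees(np.arctan2(e[1],e[0]))%180,1)
def parts(w,c,r,lst,tag=""):
    for n,lo,hi in lst:
        m=band(w,c,r,lo,hi); q=w[m]
        if len(q)<8: print(tag,n,len(q)); continue
        print(tag,n,len(q),"mean",np.round(q.mean(0),1),"rect",*rect(q))
P={"block":(466,8),"spacer":(610,-126),"nut":(514,-380),"bearing":(634,139),"key":(446,216)}
E
python3 - <<'E'
from h import *
for n in ("top","scene"):
    d=np.load(n+"0.npz"); w,f=d["w"],d["f"]; g=f.max(2)
    parts(w,(412,-185),85,[("key",83,97),("nut",55,66),("block",25,35)],n)
    parts(w,(523,355),60,[("bearing",55,66),("spacer",25,35)],n)
    for k,c in P.items():
        m=band(w,c,75,-1,16)&(g<75); q=w[m]
        mp=band(w,c,95,4,16)&~m
        # pad: light plywood by colour
        print(n,k,len(q),"mean",np.round(q.mean(0),1),"rect",*rect(q))
f=np.load("top0.npz")["f"]
a=cv2.resize(f[245:325,370:450],(400,400),interpolation=2);b=cv2.resize(f[200:280,150:230],(400,400),interpolation=2)
cv2.imwrite("pics/crop1.png",np.hstack([a,b]))
E
```

```text
top key 106 mean [ 407.9 -185.7   90.1] rect [ 408.2 -185.8] [23.5 23.6] 87.7
top nut 139 mean [ 410.6 -186.6   60.3] rect [ 408.7 -188. ] [40.8 45.8] 76.6
top block 696 mean [ 409.1 -190.1   30.4] rect [ 408.8 -190.9] [ 56.8 109.6] 177.1
top bearing 267 mean [522.6 364.4  61. ] rect [522.8 365. ] [44.3 44.6] 158.3
top spacer 202 mean [523.1 360.2  30.5] rect [522.4 367.4] [63.5 65. ] 89.4
top block 805 mean [466.2   7.4   6.8] rect [466.4   7.5] [ 50.9 104. ] 6.6
top spacer 429 mean [ 612.7 -127.7    7. ] rect [ 612.4 -127.5] [57.2 59.6] 90.5
top nut 173 mean [ 514.5 -381.4    7.3] rect [ 514.2 -381.9] [35.7 37.6] 19.9
top bearing 90 mean [636.  138.7   6.9] rect [635.8 138.9] [36.9 39.3] 179.2
top key 50 mean [447.2 215.9   7.3] rect [447.2 215.9] [17.  17.4] 24.8
scene key 83 mean [ 412.  -186.1   88.7] rect [ 409.9 -186.7] [26.2 29.2] 176.8
scene nut 113 mean [ 418.7 -185.2   59.6] rect [ 415.3 -186.8] [37.1 40.5] 105.9
scene block 407 mean [ 430.3 -186.6   29.6] rect [ 411. -191.] [ 58.1 117.5] 177.2
scene bearing 281 mean [527.5 364.6  60.2] rect [524.4 364.5] [44.6 45.7] 179.0
scene spacer 284 mean [540.3 367.9  29.9] rect [533.  366.4] [54.4 64.6] 83.3
scene block 574 mean [466.3   7.4   6.3] rect [464.8   7.1] [ 50.6 105.1] 6.8
scene spacer 367 mean [ 611.5 -128.1    6.2] rect [ 611.6 -128.5] [55.3 57.7] 106.6
scene nut 95 mean [ 512.7 -381.6    6.2] rect [ 512.1 -382.3] [30.8 33.3] 141.3
scene bearing 57 mean [637.8 137.8   6.5] rect [636.2 137.8] [32.1 38.5] 102.9
scene key 26 mean [445.  216.    6.4] rect [445.  216.8] [14.  17.7] 161.2
```

View pics/crop1.png

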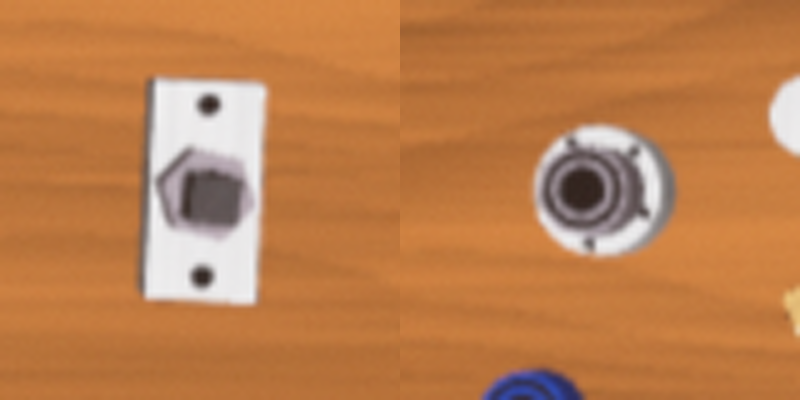

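Stack 1 is key on nut on block at about (408,-187), and stack 2 is bearing on spacer at about (523,365). The heights of 90, 60 and 30 mm and the sizes all match the description. Moving to the key.

```bash
python3 -m pendant '[[0.2807,0.6124,0,-0.2156],[0.2807,0.6124,0,-0.2156],[0.2807,0.6124,0,-0.2156],[0.2807,0.6124,0,-0.2156],[0.2807,0.6124,0,-0.2156],[0.2807,0.6124,0,-0.2156],[0.2807,0.6124,0,-0.2156],[0.2807,0.6124,0,-0.2156],[0.2807,0.6124,0,-0.2156],[0.2807,0.6124,0,-0.2156],[0.2807,0.6124,0,-0.2156],[0.2807,0.6124,-0.09,-0.2156],[0.2807,0.6124,-0.09,-0.2156],[0.2807,0.6124,-0.09,-0.2156],[0.2807,0.6124,-0.09,-0.2156],[0.2807,0.6124,-0.09,-0.2156]]' -1 20
```

```text
time: 2.6
eef_pos: [409.3, -186.3, 111.1]
eef_rot: [0.0, 1.0, -0.021, 0.001]
wrist_force: [-0.8, -1.6, -0.2]
width: 0.996
grip_force: 0.0
```

```bash
python3 -m pendant '[[0,0,-0.02,0],[0,0,-0.04,0],[0,0,-0.055,0],[0,0,-0.06,0],[0,0,-0.06,0],[0,0,-0.06,0]]' && python3 -m pendant '[[0,0,0,0],[0,0,0,0],[0,0,0,0],[0,0,0,0],[0,0,0,0],[0,0,0,0],[0,0,0,0],[0,0,0,0]]' 1 25
```

```text
time: 3.35
eef_pos: [408.8, -186.0, 65.1]
eef_rot: [0.0, 1.0, -0.02, 0.0]
wrist_force: [-0.6, 0.1, -0.0]
width: 1.001
grip_force: 0.0
time: 4.35
eef_pos: [408.5, -186.0, 64.9]
eef_rot: [-0.0, 1.0, -0.02, 0.0]
wrist_force: [-0.5, 0.2, -0.5]
width: 0.187
grip_force: 0.0
```

```bash
python3 -m pendant '[[0,0,0,0],[0,0,0,0],[0,0,0,0]]'; python3 - <<'E'
from h import *
p=vision.camera("scene"); cv2.imwrite("pics/s1.png",cv2.resize(p["frame"][140:260,180:340],(800,600)))
E
```

```text
time: 4.72
eef_pos: [408.6, -186.0, 64.9]
eef_rot: [-0.0, 1.0, -0.02, 0.0]
wrist_force: [0.5, 0.1, -2.1]
width: 0.005
grip_force: 0.0
```

View pics/s1.png

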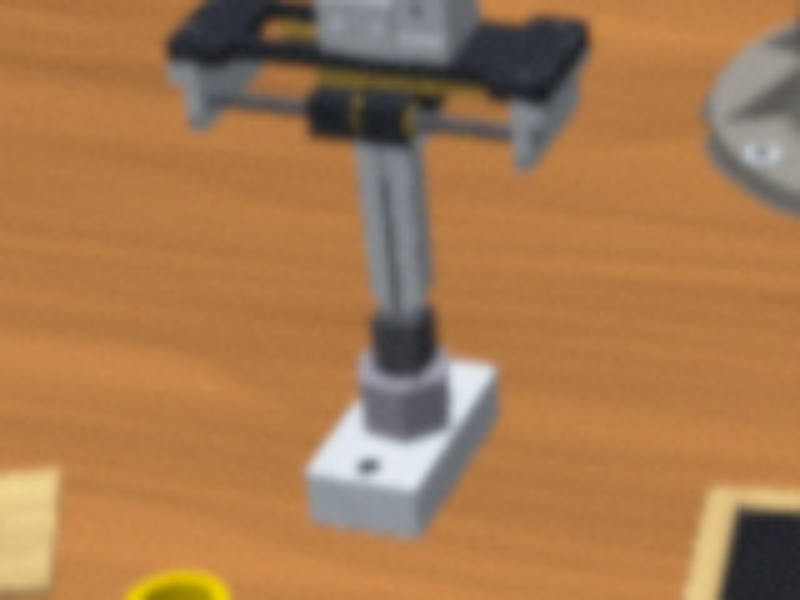

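The fingers (crop 400,310) closed empty. They are either above the key or behind it, so I'll measure where the tips really are.

```bash
python3 - <<'E'
from h import *
p=vision.camera("scene"); w=world(p)
for r in range(160,222,3):
    u=260; print(r,[np.round(w[r,c]).tolist() for c in (257,260,263)], p["frame"][r,u])
p=vision.camera("top"); w=world(p)
parts(w,(410,-186),60,[("key",83,97),("nut",55,66)],"top")
E
```

```text
160 [[431.0, -175.0, 211.0], [434.0, -167.0, 214.0], [431.0, -161.0, 213.0]] [55 53 47]
163 [[444.0, -170.0, 211.0], [442.0, -164.0, 211.0], [433.0, -161.0, 207.0]] [44 62 69]
166 [[444.0, -171.0, 204.0], [444.0, -164.0, 205.0], [434.0, -161.0, 200.0]] [41 50 56]
169 [[438.0, -174.0, 194.0], [449.0, -163.0, 201.0], [406.0, -172.0, 177.0]] [84 81 80]
172 [[419.0, -183.0, 175.0], [417.0, -176.0, 175.0], [407.0, -173.0, 170.0]] [138 133 129]
175 [[418.0, -184.0, 167.0], [418.0, -177.0, 167.0], [411.0, -172.0, 164.0]] [140 135 131]
178 [[420.0, -184.0, 160.0], [420.0, -177.0, 161.0], [412.0, -172.0, 157.0]] [140 134 130]
181 [[414.0, -187.0, 149.0], [418.0, -178.0, 152.0], [413.0, -172.0, 150.0]] [140 135 129]
184 [[417.0, -186.0, 143.0], [419.0, -178.0, 145.0], [409.0, -175.0, 140.0]] [141 137 132]
187 [[414.0, -188.0, 133.0], [421.0, -178.0, 138.0], [415.0, -173.0, 135.0]] [140 134 131]
190 [[417.0, -188.0, 127.0], [419.0, -180.0, 129.0], [417.0, -173.0, 129.0]] [137 133 129]
193 [[421.0, -187.0, 121.0], [419.0, -180.0, 121.0], [418.0, -173.0, 122.0]] [132 129 124]
196 [[415.0, -190.0, 110.0], [419.0, -181.0, 113.0], [420.0, -173.0, 114.0]] [128 125 120]
199 [[415.0, -191.0, 102.0], [418.0, -182.0, 104.0], [419.0, -174.0, 106.0]] [124 120 114]
202 [[415.0, -191.0, 93.0], [420.0, -182.0, 97.0], [408.0, -180.0, 90.0]] [112 106 103]
205 [[419.0, -191.0, 88.0], [419.0, -183.0, 89.0], [420.0, -176.0, 90.0]] [73 68 66]
208 [[420.0, -191.0, 80.0], [423.0, -182.0, 83.0], [420.0, -176.0, 82.0]] [61 58 55]
211 [[420.0, -192.0, 72.0], [417.0, -186.0, 71.0], [421.0, -176.0, 74.0]] [59 54 53]
214 [[423.0, -191.0, 65.0], [423.0, -184.0, 66.0], [423.0, -176.0, 67.0]] [79 72 73]
217 [[428.0, -190.0, 60.0], [428.0, -183.0, 61.0], [420.0, -178.0, 57.0]] [152 141 140]
220 [[426.0, -192.0, 51.0], [431.0, -182.0, 55.0], [427.0, -176.0, 53.0]] [106  96  98]
top key 0
top nut 0
```

```bash
python3 - <<'E'
from h import *
w=np.load("scene0.npz")["w"]
for z in range(150,270,6):
    m=band(w,(198,-645),90,z,z+6); q=w[m]
    if len(q): print(z,len(q),np.round(q.min(0)),np.round(q.max(0)))
p=vision.camera("scene"); w=world(p)
for z in range(86,120,3):
    m=band(w,(412,-186),40,z,z+3); q=w[m]
    print(z,len(q),np.round(q.min(0)),np.round(q.max(0)),p["frame"][m].mean(0).round())
E
```

```text
198 1 [ 215. -690.  204.] [ 215. -690.  204.]
204 12 [ 190. -695.  205.] [ 222. -594.  210.]
210 21 [ 183. -696.  210.] [ 224. -586.  216.]
216 28 [ 171. -695.  216.] [ 228. -586.  222.]
222 32 [ 169. -702.  222.] [ 232. -583.  228.]
228 28 [ 174. -698.  228.] [ 225. -583.  234.]
234 28 [ 170. -698.  235.] [ 226. -585.  240.]
240 29 [ 183. -697.  240.] [ 225. -585.  246.]
246 34 [ 171. -699.  246.] [ 229. -584.  252.]
252 30 [ 179. -699.  252.] [ 226. -585.  258.]
258 27 [ 178. -699.  258.] [ 225. -586.  264.]
264 33 [ 176. -701.  265.] [ 231. -581.  270.]
86 18 [ 403. -197.   86.] [ 424. -174.   89.] [64. 61. 64.]
89 29 [ 402. -197.   89.] [ 422. -174.   92.] [87. 85. 88.]
92 4 [ 416. -197.   92.] [ 419. -178.   94.] [90. 92. 98.]
95 9 [ 410. -198.   96.] [ 422. -180.   98.] [110. 108. 109.]
98 6 [ 413. -195.   98.] [ 419. -178.  100.] [116. 117. 120.]
101 12 [ 403. -196.  101.] [ 421. -173.  104.] [117. 120. 126.]
104 16 [ 400. -199.  104.] [ 421. -173.  106.] [116. 119. 126.]
107 16 [ 411. -198.  108.] [ 422. -172.  110.] [128. 126. 125.]
110 11 [ 403. -194.  110.] [ 420. -172.  113.] [122. 122. 122.]
113 18 [ 401. -198.  113.] [ 422. -171.  115.] [121. 120. 122.]
116 13 [ 406. -195.  116.] [ 423. -172.  119.] [125. 123. 122.]
119 16 [ 405. -198.  119.] [ 420. -173.  122.] [119. 118. 118.]
```

Both views put the real fingertips about 27 mm above the reported TCP (202 against 177 at the start, about 93 against 65 now). I'll work with tip = reported z + 27: open, go down to reported 40, and close.

```bash
python3 -m pendant '[[0,0,0.01,0],[0,0,0.01,0],[0,0,0.01,0],[0,0,0.01,0],[0,0,0.01,0],[0,0,0.01,0],[0,0,0.01,0],[0,0,0.01,0],[0,0,0.01,0],[0,0,0.01,0]]' -1 25 && python3 -m pendant '[[0,0,-0.01,0],[0,0,-0.02,0],[0,0,-0.03,0],[0,0,-0.04,0],[0,0,-0.043,0],[0,0,-0.043,0]]' && python3 -m pendant '[[0,0,0,0],[0,0,0,0],[0,0,0,0],[0,0,0,0],[0,0,0,0],[0,0,0,0],[0,0,0,0],[0,0,0,0],[0,0,0,0],[0,0,0,0]]' 1 25
```

```text
time: 6.18
eef_pos: [408.6, -186.0, 72.4]
eef_rot: [-0.0, 1.0, -0.02, 0.0]
wrist_force: [0.2, 0.4, -0.0]
width: 0.994
grip_force: 0.0
time: 6.92
eef_pos: [408.5, -185.9, 40.0]
eef_rot: [-0.0, 1.0, -0.02, -0.0]
wrist_force: [0.3, -0.2, 0.6]
width: 1.001
grip_force: 0.0
time: 8.18
eef_pos: [408.6, -186.0, 40.1]
eef_rot: [-0.0, 1.0, -0.02, 0.0]
wrist_force: [0.5, -0.8, 0.2]
width: 0.255
grip_force: 24.8
```

```bash
python3 -m pendant '[[0,0,0.02,0],[0,0,0.05,0],[0,0,0.08,0],[0.0253,0.1,0.08,0],[0.0507,0.17,0.08,0],[0.0507,0.24,0.08,0],[0.0507,0.31,0.08,0],[0.0507,0.38,0.08,0],[0.0507,0.45,0.08,0],[0.0507,0.5,0.08,0],[0.0507,0.53,0.08,0],[0.0507,0.536,0.08,0],[0.0507,0.536,0.04,0],[0.0507,0.536,0,0],[0.0507,0.536,-0.03,0],[0.0507,0.536,-0.05,0],[0.0507,0.536,-0.06,0],[0.0507,0.536,-0.06,0],[0.0507,0.536,-0.06,0]]'; python3 - <<'E'
from h import *
for n in ("top","scene"):
    p=vision.camera(n); w=world(p)
    parts(w,(409,-188),85,[("nut",55,66),("block",25,35)],n)
    if n=="scene":
        for z in range(0,60,4):
            m=band(w,(447,216),22,z,z+4); q=w[m]
            if len(q): print(z,len(q),np.round(q.mean(0)),p["frame"][m].mean(0).round())
        cv2.imwrite("pics/s2.png",cv2.resize(p["frame"][160:310,340:540],(800,600)))
E
```

```text
time: 10.55
eef_pos: [447.0, 216.2, -4.2]
eef_rot: [-0.0, 1.0, -0.02, 0.0]
wrist_force: [0.5, 0.5, -0.9]
width: 0.255
grip_force: 24.8
top nut 255 mean [ 408.6 -188.    60.4] rect [ 408.6 -188.2] [40.8 45.3] 75.7
top block 704 mean [ 409.5 -190.    30.4] rect [ 408.7 -190.7] [ 56.2 109.9] 177.3
scene nut 169 mean [ 412.4 -187.6   59.6] rect [ 410.3 -189.2] [40.7 48.5] 12.4
scene block 395 mean [ 430.9 -186.7   29.8] rect [ 412.  -190.6] [ 58.1 114. ] 176.6
0 16 [451. 220.   3.] [113. 161. 185.]
4 102 [453. 215.   6.] [115. 163. 188.]
8 12 [457. 213.   9.] [102. 140. 162.]
12 1 [457. 222.  15.] [58. 54. 54.]
16 13 [458. 215.  18.] [62. 63. 65.]
20 20 [457. 215.  22.] [68. 72. 75.]
24 23 [458. 218.  27.] [83. 91. 97.]
28 26 [457. 217.  30.] [81. 84. 86.]
32 27 [457. 214.  34.] [92. 89. 88.]
36 29 [457. 215.  38.] [91. 88. 85.]
40 38 [452. 215.  42.] [92. 88. 86.]
44 68 [450. 216.  46.] [98. 93. 94.]
48 15 [455. 213.  50.] [116. 112. 110.]
52 7 [456. 219.  53.] [122. 118. 114.]
56 16 [456. 215.  58.] [124. 121. 120.]
```

View pics/s2.png

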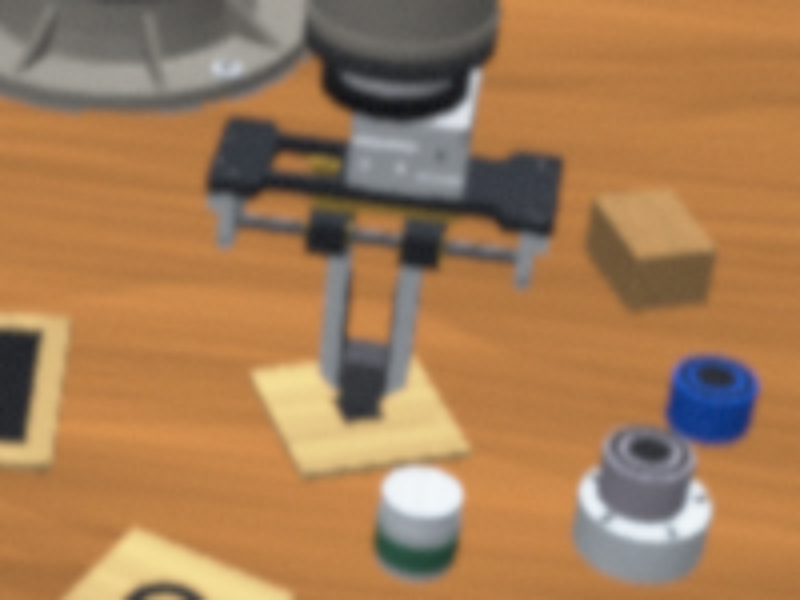

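The key sits upright in the fingers over its pad (crop 362,385), with its underside about 15 mm above the bench. Lowering and releasing, then straight on to the nut.

```bash
python3 -m pendant '[[0,0,-0.004,0],[0,0,-0.008,0],[0,0,-0.0115,0],[0,0,-0.0122,0],[0,0,-0.0122,0],[0,0,-0.0122,0]]' && python3 -m pendant '[[0,0,0,0],[0,0,0,0],[0,0,0,0],[0,0,0,0],[0,0,0,0],[0,0,0,0],[0,0,0.03,0],[0,0,0.08,0],[0,0,0.11,0],[0,0,0.13,0]]' -1 && python3 -m pendant '[[-0.0501,-0.08,0,0.189],[-0.0501,-0.16,0,0.189],[-0.0501,-0.24,0,0.189],[-0.0501,-0.32,0,0.189],[-0.0501,-0.4,0,0.189],[-0.0501,-0.47,0,0.189],[-0.0501,-0.52,0,0.189],[-0.0501,-0.5393,0,0.189],[-0.0501,-0.5393,0,0.189],[-0.0501,-0.5393,-0.03,0.189],[-0.0501,-0.5393,-0.06,0.189],[-0.0501,-0.5393,-0.06,0.189],[-0.0501,-0.5393,-0.06,0.189]]'
```

```text
time: 11.4
eef_pos: [446.6, 216.0, -13.9]
eef_rot: [0.0, 1.0, -0.02, 0.0]
wrist_force: [-2.3, -1.7, 7.8]
width: 0.252
grip_force: 24.8
time: 12.65
eef_pos: [446.9, 216.1, 84.5]
eef_rot: [-0.0, 1.0, -0.02, 0.0]
wrist_force: [0.3, 0.2, -0.6]
width: 1.006
grip_force: 0.0
time: 14.28
eef_pos: [409.5, -187.6, 39.1]
eef_rot: [-0.0, 0.992, 0.128, 0.0]
wrist_force: [0.0, 0.2, -0.1]
width: 1.002
grip_force: 0.0
```

```bash
python3 -m pendant '[[0,0,-0.015,0],[0,0,-0.03,0],[0,0,-0.037,0],[0,0,-0.037,0],[0,0,-0.037,0]]' && python3 -m pendant '[[0,0,0,0],[0,0,0,0],[0,0,0,0],[0,0,0,0],[0,0,0,0],[0,0,0,0],[0,0,0,0],[0,0,0,0]]' 1 30
```

```text
time: 14.9
eef_pos: [409.1, -188.5, 10.8]
eef_rot: [-0.0, 0.992, 0.128, 0.0]
wrist_force: [0.6, 0.1, 0.3]
width: 0.999
grip_force: 0.0
time: 15.9
eef_pos: [409.0, -188.5, 10.7]
eef_rot: [-0.0, 0.992, 0.128, -0.0]
wrist_force: [0.9, -1.4, 0.1]
width: 0.433
grip_force: 30.0
```

```bash
python3 -m pendant '[[0,0,0.02,0],[0,0,0.05,0],[0.01,0,0.08,0],[0.05,-0.06,0.08,0],[0.09,-0.13,0.08,0],[0.12,-0.2,0.08,0],[0.1395,-0.24,0.08,0],[0.1395,-0.258,0.08,0],[0.1395,-0.258,0.06,0],[0.1395,-0.258,0.03,0],[0.1395,-0.258,0,0],[0.1395,-0.258,-0.015,0],[0.1395,-0.258,-0.025,0],[0.1395,-0.258,-0.03,0],[0.1395,-0.258,-0.0316,0],[0.1395,-0.258,-0.0316,0],[0.1395,-0.258,-0.0316,0]]'; python3 - <<'E'
from h import *
for n in ("top","scene"):
    p=vision.camera(n); w=world(p)
    parts(w,(409,-190),85,[("block",25,35)],n)
    parts(w,(446,216),45,[("key",30,42)],n)
    parts(w,(514,-381),25,[("nutside",10,34)],n)
E
```

```text
time: 18.02
eef_pos: [513.8, -382.1, -12.6]
eef_rot: [0.0, 0.992, 0.128, 0.0]
wrist_force: [0.3, 0.5, -1.5]
width: 0.433
grip_force: 30.0
top block 962 mean [ 408.9 -190.4   30.4] rect [ 408.8 -190.7] [ 56.5 109.6] 176.9
top key 96 mean [445.7 217.2  36.7] rect [446.  216.8] [22.9 24.5] 88.4
top nutside 0
scene block 630 mean [ 414.2 -189.8   29.7] rect [ 411.7 -190.9] [ 57.9 117.3] 176.6
scene key 94 mean [450.2 216.9  35.4] rect [447.2 216.8] [23.9 29.8] 0.4
scene nutside 161 mean [ 527.8 -374.8   22.6] rect [ 519.8 -380.7] [39.5 42. ] 129.5
```

```bash
python3 -m pendant '[[0,0,-0.001,0],[0,0,-0.0015,0],[0,0,-0.0015,0]]' && python3 -m pendant '[[0,0,0,0],[0,0,0,0],[0,0,0,0],[0,0,0,0],[0,0,0,0],[0,0,0,0],[0,0,0.03,0],[0,0,0.08,0],[0,0,0.11,0],[0,0,0.13,0]]' -1 && python3 -m pendant '[[-0.04,0.06,0,-0.198],[-0.08,0.13,0,-0.198],[-0.12,0.2,0,-0.198],[-0.1397,0.2552,0,-0.198],[-0.1397,0.2552,0,-0.198],[-0.1397,0.2552,-0.04,-0.198],[-0.1397,0.2552,-0.08,-0.198],[-0.1397,0.2552,-0.1,-0.198],[-0.1397,0.2552,-0.1,-0.198],[-0.1397,0.2552,-0.1,-0.198]]'
```

```text
time: 18.5
eef_pos: [513.8, -382.0, -13.3]
eef_rot: [0.0, 0.992, 0.128, 0.0]
wrist_force: [-3.9, 2.4, 12.0]
width: 0.433
grip_force: 30.0
time: 19.75
eef_pos: [513.9, -382.1, 84.6]
eef_rot: [0.0, 0.992, 0.128, 0.0]
wrist_force: [-0.3, -0.6, 0.2]
width: 1.001
grip_force: 0.0
time: 21.0
eef_pos: [409.4, -190.9, 9.0]
eef_rot: [0.0, 1.0, -0.028, 0.0]
wrist_force: [0.1, -0.0, 0.1]
width: 1.002
grip_force: 0.0
```

```bash
python3 -m pendant '[[0,0,-0.015,0],[0,0,-0.03,0],[0,0,-0.036,0],[0,0,-0.036,0],[0,0,-0.036,0]]' && python3 -m pendant '[[0,0,0,0],[0,0,0,0],[0,0,0,0],[0,0,0,0],[0,0,0,0],[0,0,0,0],[0,0,0,0],[0,0,0,0]]' 1 50
```

```text
time: 21.62
eef_pos: [408.9, -190.6, -18.5]
eef_rot: [-0.0, 1.0, -0.028, 0.0]
wrist_force: [-0.3, -0.3, 0.6]
width: 1.003
grip_force: 0.0
time: 22.62
eef_pos: [408.9, -190.7, -18.6]
eef_rot: [0.0, 1.0, -0.028, 0.0]
wrist_force: [-0.8, -3.5, 2.5]
width: 0.593
grip_force: 50.0
```

```bash
python3 -m pendant '[[0,0,0.02,0],[0,0,0.05,0.02],[0.02,0.06,0.06,0.05],[0.04,0.12,0.06,0.08],[0.06,0.18,0.06,0.11],[0.0764,0.23,0.06,0.11],[0.0764,0.2641,0.06,0.11],[0.0764,0.2641,0.06,0.11],[0.0764,0.2641,0.04,0.11],[0.0764,0.2641,0.025,0.11],[0.0764,0.2641,0.015,0.11],[0.0764,0.2641,0.01,0.11],[0.0764,0.2641,0.009,0.11],[0.0764,0.2641,0.009,0.11],[0.0764,0.2641,0.009,0.11]]'; python3 - <<'E'
from h import *
for n in ("top","scene"):
    p=vision.camera(n); w=world(p)
    parts(w,(466,7.5),85,[("block",31,42)],n)
    parts(w,(514,-381),45,[("nut",31,42)],n)
    parts(w,(523,365),45,[("bearing",55,66)],n)
    if n=="scene": cv2.imwrite("pics/s3.png",cv2.resize(p["frame"][160:310,240:440],(800,600)))
E
```

```text
time: 24.5
eef_pos: [466.3, 7.6, -11.6]
eef_rot: [-0.0, 0.998, 0.059, 0.0]
wrist_force: [0.5, 0.9, -5.2]
width: 0.591
grip_force: 50.0
top block 0
top nut 248 mean [ 513.3 -379.4   36.6] rect [ 513.8 -380. ] [41.3 45.4] 138.6
top bearing 266 mean [522.6 364.2  61.1] rect [522.6 364.6] [43.1 43.8] 136.6
scene block 779 mean [474.1   9.4  36.6] rect [469.    8.4] [ 80.6 113. ] 10.0
scene nut 182 mean [ 516.3 -380.    35.6] rect [ 515.2 -380.4] [44.2 47.3] 74.4
scene bearing 285 mean [527.8 364.4  60.2] rect [525.3 365.1] [46.2 46.5] 12.2
```

View pics/s3.png

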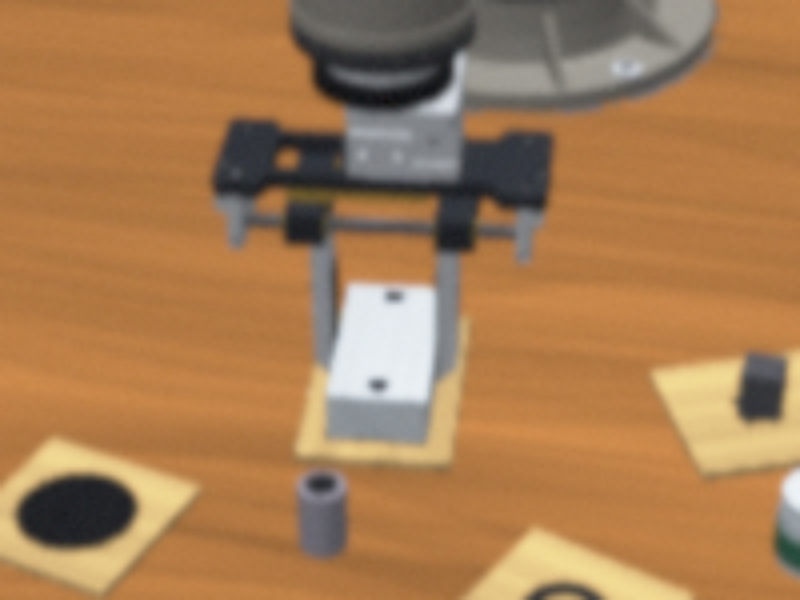

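The block lies square over its outline (crop 385,360). The nut is at (514,-380) and the key at (446,217), both placed. Lowering the block and releasing, then the bearing.

```bash
python3 -m pendant '[[0,0,-0.001,0],[0,0,-0.0018,0],[0,0,-0.0018,0]]' && python3 -m pendant '[[0,0,0,0],[0,0,0,0],[0,0,0,0],[0,0,0,0],[0,0,0,0],[0,0,0,0],[0,0,0.03,0],[0,0,0.08,0],[0,0,0.11,0],[0,0,0.13,0]]' -1 && python3 -m pendant '[[0.02,0.06,0,0],[0.04,0.14,0,0],[0.06,0.22,0,0],[0.0759,0.3,0,0],[0.0759,0.38,0,0],[0.0759,0.44,0,0],[0.0759,0.4763,0,0],[0.0759,0.4763,0,0],[0.0759,0.4763,-0.03,0],[0.0759,0.4763,-0.05,0],[0.0759,0.4763,-0.066,0],[0.0759,0.4763,-0.066,0],[0.0759,0.4763,-0.066,0]]'
```

```text
time: 24.98
eef_pos: [466.3, 7.5, -12.6]
eef_rot: [0.0, 0.998, 0.059, 0.0]
wrist_force: [-6.0, 0.8, 14.7]
width: 0.588
grip_force: 50.0
time: 26.22
eef_pos: [466.5, 7.5, 85.3]
eef_rot: [0.0, 0.998, 0.059, 0.001]
wrist_force: [0.5, -0.1, -0.2]
width: 1.0
grip_force: 0.0
time: 27.85
eef_pos: [523.4, 364.9, 35.3]
eef_rot: [-0.0, 0.998, 0.059, 0.0]
wrist_force: [0.2, -0.3, -0.5]
width: 1.0
grip_force: 0.0
```

```bash
python3 -m pendant '[[0,0,-0.015,0],[0,0,-0.028,0],[0,0,-0.033,0],[0,0,-0.033,0],[0,0,-0.033,0]]' && python3 -m pendant '[[0,0,0,0],[0,0,0,0],[0,0,0,0],[0,0,0,0],[0,0,0,0],[0,0,0,0],[0,0,0,0],[0,0,0,0]]' 1 35
```

```text
time: 28.48
eef_pos: [523.2, 364.9, 10.3]
eef_rot: [-0.0, 0.998, 0.059, 0.0]
wrist_force: [0.7, 0.0, -0.3]
width: 1.001
grip_force: 0.0
time: 29.48
eef_pos: [523.1, 364.7, 10.0]
eef_rot: [0.0, 0.998, 0.059, 0.0]
wrist_force: [0.3, -1.2, 1.7]
width: 0.482
grip_force: 35.0
```

```bash
python3 -m pendant '[[0,0,0.03,0],[0,0,0.07,0],[0,0,0.1,0],[0.04,-0.06,0.1,0],[0.08,-0.13,0.1,0],[0.12,-0.2,0.1,0],[0.1508,-0.26,0.1,0],[0.1508,-0.3017,0.1,0],[0.1508,-0.3017,0.1,0],[0.1508,-0.3017,0.06,0],[0.1508,-0.3017,0.02,0],[0.1508,-0.3017,-0.01,0],[0.1508,-0.3017,-0.025,0],[0.1508,-0.3017,-0.03,0],[0.1508,-0.3017,-0.0316,0],[0.1508,-0.3017,-0.0316,0],[0.1508,-0.3017,-0.0316,0]]'; python3 - <<'E'
from h import *
for n in ("top","scene"):
    p=vision.camera(n); w=world(p)
    parts(w,(466,7.5),85,[("block",31,42)],n)
    parts(w,(523,366),45,[("spacer",25,35)],n)
    parts(w,(636,139),35,[("bearing",28,42)],n)
    parts(w,(560,255),40,[("cap",20,120)],n)
E
```

```text
time: 31.6
eef_pos: [636.6, 138.6, -13.0]
eef_rot: [-0.0, 0.998, 0.059, 0.0]
wrist_force: [-0.7, 0.0, -1.5]
width: 0.483
grip_force: 35.0
top block 64 mean [513.3  -3.8  36.5] rect [510.8  -1.5] [22.6 22.6] 89.5
top spacer 503 mean [523.2 367.   30.4] rect [523.6 367.3] [61.2 63.7] 90.5
top bearing 0
top cap 240 mean [559.2 253.4  42.7] rect [560.  254.5] [39.  40.2] 44.4
scene block 506 mean [465.5   1.3  35.8] rect [468.2   8.5] [ 55.6 117.5] 6.1
scene spacer 567 mean [528.7 367.   29.8] rect [526.  366.8] [64.8 65.2] 94.6
scene bearing 398 mean [642.2 139.9  36.1] rect [641.5 142.9] [50.6 55.8] 61.6
scene cap 397 mean [569.3 255.7  37.8] rect [563.8 255.8] [42.2 42.5] 45.1
```

```bash
python3 -m pendant '[[0,0,-0.001,0],[0,0,-0.0018,0],[0,0,-0.0018,0]]' && python3 -m pendant '[[0,0,0,0],[0,0,0,0],[0,0,0,0],[0,0,0,0],[0,0,0,0],[0,0,0,0],[0,0,0.03,0],[0,0,0.08,0],[0,0,0.11,0],[0,0,0.13,0]]' -1 && python3 -m pendant '[[-0.04,0.06,0,0],[-0.08,0.13,0,0],[-0.12,0.2,0,0],[-0.1509,0.27,0,0],[-0.1509,0.3048,0,0],[-0.1509,0.3048,0,0],[-0.1509,0.3048,-0.04,0],[-0.1509,0.3048,-0.08,0],[-0.1509,0.3048,-0.1,0],[-0.1509,0.3048,-0.1,0],[-0.1509,0.3048,-0.1,0]]'
```

```text
time: 32.08
eef_pos: [636.4, 138.5, -14.0]
eef_rot: [0.0, 0.998, 0.059, 0.0]
wrist_force: [-5.4, -1.5, 11.8]
width: 0.484
grip_force: 35.0
time: 33.33
eef_pos: [636.8, 138.7, 85.1]
eef_rot: [-0.0, 0.998, 0.059, 0.001]
wrist_force: [-1.5, 0.0, -0.3]
width: 1.005
grip_force: 0.0
time: 34.7
eef_pos: [523.8, 367.2, 8.5]
eef_rot: [-0.0, 0.998, 0.059, 0.001]
wrist_force: [-0.0, 0.7, -0.3]
width: 0.999
grip_force: 0.0
```

```bash
python3 -m pendant '[[0,0,-0.015,0],[0,0,-0.03,0],[0,0,-0.035,0],[0,0,-0.035,0],[0,0,-0.035,0]]' && python3 -m pendant '[[0,0,0,0],[0,0,0,0],[0,0,0,0],[0,0,0,0],[0,0,0,0],[0,0,0,0],[0,0,0,0],[0,0,0,0]]' 1 45
```

```text
time: 35.33
eef_pos: [523.1, 367.2, -18.6]
eef_rot: [-0.0, 0.998, 0.059, 0.0]
wrist_force: [0.9, -0.5, -0.1]
width: 1.001
grip_force: 0.0
time: 36.33
eef_pos: [523.1, 367.0, -18.7]
eef_rot: [0.0, 0.998, 0.059, 0.0]
wrist_force: [-1.2, -1.3, 4.2]
width: 0.697
grip_force: 45.0
```

```bash
python3 -m pendant '[[0,0,0.03,0],[0,0,0.08,0],[0,0,0.12,0],[0.02,-0.06,0.14,0],[0.03,-0.13,0.14,0],[0.045,-0.2,0.14,0],[0.06,-0.28,0.14,0],[0.075,-0.36,0.14,0],[0.09,-0.44,0.14,0],[0.105,-0.52,0.14,0],[0.1188,-0.59,0.14,0],[0.1188,-0.6597,0.14,0],[0.1188,-0.6597,0.14,0],[0.1188,-0.6597,0.1,0],[0.1188,-0.6597,0.06,0],[0.1188,-0.6597,0.03,0],[0.1188,-0.6597,0.015,0],[0.1188,-0.6597,0.0093,0],[0.1188,-0.6597,0.0093,0],[0.1188,-0.6597,0.0093,0]]'; python3 - <<'E'
from h import *
p=vision.camera("top"); w=world(p)
parts(w,(466,7.5),85,[("block",31,42)],"top")
p=vision.camera("scene"); w=world(p)
parts(w,(636,139),40,[("bearing",31,42)],"scene")
parts(w,(612,-128),40,[("spacer",30,44)],"scene")
E
```

```text
time: 38.83
eef_pos: [612.7, -127.7, -10.9]
eef_rot: [0.0, 0.998, 0.059, 0.001]
wrist_force: [-0.7, 0.6, -2.8]
width: 0.695
grip_force: 45.0
top block 963 mean [466.3   9.1  36.5] rect [466.3   9.2] [ 55.9 109.6] 6.9
scene bearing 308 mean [640.4 139.9  36.2] rect [638.  139.1] [44.5 46.3] 32.3
scene spacer 576 mean [ 618.4 -126.8   37. ] rect [ 614.8 -126.4] [66.  68.6] 57.7
```

Lowering the last part, releasing, lifting clear and checking everything.

```bash
python3 -m pendant '[[0,0,-0.001,0],[0,0,-0.0018,0],[0,0,-0.002,0],[0,0,-0.002,0]]' && python3 -m pendant '[[0,0,0,0],[0,0,0,0],[0,0,0,0],[0,0,0,0],[0,0,0,0],[0,0,0,0],[0,0,0.03,0],[0,0,0.08,0],[0,0,0.13,0],[0,0,0.18,0],[0,-0.07,0.2,0],[-0.05,-0.14,0.2,0],[-0.1,-0.2,0.2,0],[-0.1,-0.2,0.2,0],[-0.1,-0.2,0.2,0]]' -1; python3 - <<'E'
from h import *
for n in ("top","scene"):
    p=vision.camera(n); w=world(p)
    for k,c in P.items(): parts(w,c,80 if k=="block" else 42,[(k,31,42)],n)
    cv2.imwrite(f"pics/end_{n}.png",p["frame"])
E
```

```text
time: 39.42
eef_pos: [612.2, -127.8, -12.7]
eef_rot: [0.0, 0.998, 0.059, 0.0]
wrist_force: [-4.8, 1.5, 7.6]
width: 0.695
grip_force: 45.0
time: 41.3
eef_pos: [537.3, -277.4, 136.9]
eef_rot: [-0.0, 0.998, 0.059, 0.0]
wrist_force: [-0.5, -0.5, -0.9]
width: 0.998
grip_force: 0.0
top block 962 mean [466.3   9.2  36.5] rect [466.2   9.1] [ 55.8 109.9] 6.9
top spacer 526 mean [ 612.3 -125.5   36.4] rect [ 611.8 -125.9] [63.7 63.8] 134.1
top nut 0
top bearing 249 mean [635.2 139.1  36.9] rect [634.8 139.1] [43.1 43.3] 179.8
top key 94 mean [445.4 217.4  36.1] rect [446.2 217. ] [22.7 23.9] 89.9
scene block 743 mean [472.2   9.4  35.8] rect [468.3   8.7] [ 56.6 114.8] 6.6
scene spacer 525 mean [ 616.5 -125.4   35.6] rect [ 613.8 -126. ] [62.8 70. ] 19.0
scene nut 191 mean [ 516.4 -379.5   35.4] rect [ 514.5 -380.3] [42.1 47.4] 15.3
scene bearing 311 mean [640.6 139.9  36.1] rect [638.9 139.5] [45.2 45.7] 70.1
scene key 89 mean [449.6 216.9  35.6] rect [448.5 216.8] [23.2 27.9] 175.4
```

View pics/end_top.png

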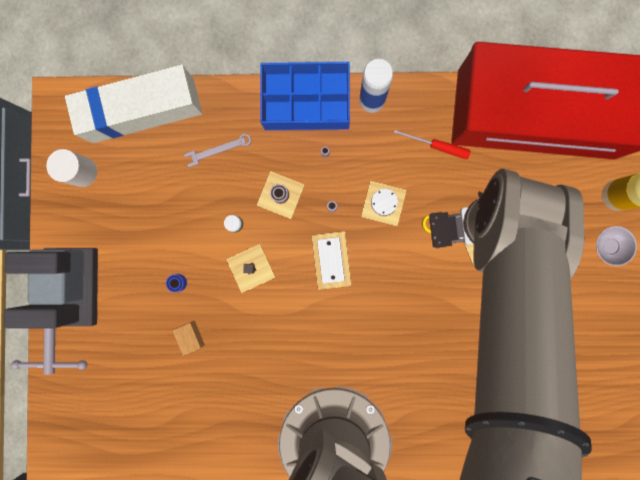

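The top view shows the bearing (280,193), spacer (384,202), block (331,261) and key (250,268) on their pads. The nut is hidden here by the arm, but the scene camera puts it 1–2 mm off. All part tops are at about 36 mm, and the gripper is clear.

```bash
python3 -c "
from plant import order; print(order.job_done())"
```

```text
the job is handed in; nothing more can be done
None
```

I handed the job in at about 41 s, with all five parts flat on their own pads, each measured within about 3 mm of its outline's centre and the block within 1° of its outline; the result of the judging was not shown.

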